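# Open the loaded board-test fixture

## Task

One of the two board-test fixtures on the bench has a circuit board in it; open that one for unloading. With closed fingertips press down the release tab at its front until the lid springs up, then push the raised lid all the way over until it leans back on its stops and stays there by itself. Only press and push, gently: pinch and lift nothing, do not touch the board, leave the empty fixture shut and the things around where they are, and finish with the hand clear.

Things in the scene. Friction and masses are not known exactly. Their poses are not given: they have to be found in the camera images.
- tester_a: The fixture with the board: grey box 110 x 104 x 66 mm high when shut, fixed to the bench, open inside, with a black frame lid on top that has a 56 x 72 mm open window. Origin: centre of its underside; x points from the release tab (front) to the lid hinge (rear), y to the left seen from the front, z up. Housing walls end 58 mm up; the shut lid lies 58.5 to 66 mm up. Two lid stops behind the hinge reach 86 mm up.
- tester_a_tab (a joint): Release tab of the fixture with the board, rad: 0 at rest, grows as the tab is pressed down, stop at 0.28. It is a hook latch that pivots about an axis along the fixture's y, 56.5 mm in front of the fixture's centre and 40 mm up; its hook clears the lid at about 0.2. Sprung: about 4.5 N down on the pad's middle to release, 5.6 N at the stop; it springs back up when let go.
- tester_a_pad (a point): Middle of the top of the release tab's thumb pad (on a steel latch; 26 mm front to back, 32 mm wide, black, ribbed, 45 mm above the bench, 90 mm in front of the fixture's centre). Pressed at its middle it goes down about 7 mm to release, 9 mm to its stop.
- tester_a_lid (a joint): Lid angle of the fixture with the board, rad: 0 shut and latched. Once released a spring lifts it to about 0.7, where it rests; from there it must be pushed. It passes upright at 1.57 and leans on its stops at 1.83, where its own weight keeps it; let go well short of upright it sinks back to about 0.7. The hinge is damped and turns easily (under 3 N at the free edge).
- tester_a_hinge (a point): Middle of the lid's hinge axis, which runs along the fixture's y at the rear, 62 mm above the bench, 59 mm behind the fixture's centre.
- tester_a_edge (a point): Middle of the lower front (free) edge of the lid, 114 mm from the hinge axis; moves with the lid. The lid is 104 mm wide and 7.5 mm thick; its front bar, behind this edge, is a solid 22 mm strip. At 0.7 rad this edge is about 131 mm above the bench.
- tester_b: The empty fixture, alike in every way but for the missing board; origin and axes as for the other.
- tester_b_tab (a joint): Release tab of the empty fixture, rad, 0 at rest.
- tester_b_lid (a joint): Lid angle of the empty fixture, rad, 0 shut.
- board_mid (a point): Centre of the loose green circuit board (45 x 75 x 23 mm) that lies in the nest of one fixture, seen through the window of the shut lid; 44 mm above the bench.
- cutters: Bystander: pair of blue-handled side cutters, 39 x 126 x 10 mm; origin at the centre of its underside.
- driver: Bystander: black-handled screwdriver, 199 mm long; origin at the centre of its underside.
- battery: Bystander: blue 9 V block battery, 26 x 49 x 17 mm, lying; origin at the centre of its underside.
- lens: Bystander: black eyepiece loupe, 41 mm across, 30 mm high; origin at the centre of its underside.
- sink: Bystander: finned heat sink on a plate, 50 x 85 x 24 mm; origin at the centre of its underside.
- meter: Bystander: small panel meter, 52 x 62 x 29 mm; origin at the centre of its underside.
- pincers: Bystander: steel tweezers, 122 mm long, lying; origin at the centre of its underside.

How it is judged:
On the way:
1. the tab has been pressed and the lid stands lifted by its spring, about 40 degrees (value of joint tester_a_lid between 0.55 and 0.9 rad), for 0.2 s.
At the end, for the whole second after the job is handed in: The lid of the fixture with the board leans at rest on its stops (angle over 1.75 rad of 1.83), its tab has sprung back, the empty fixture is shut, the board lies in its nest (within 6 mm of its start) (value of joint tester_a_lid above 1.75 rad and velocity of joint tester_a_lid below 0.05 rad/s and value of joint each of tester_a_tab, tester_b_tab below 0.05 rad and value of joint tester_b_lid below 0.03 rad and distance of board_mid from where it was at the start of the episode below 0.006 m and linear speed of board below 0.02 m/s); the robot touches nothing.
It fails at once if a bystander (cutters, screwdriver, battery, loupe, heat sink, meter, tweezers) is moved more than 20 mm or picked up (distance of any of cutters, driver, battery, lens, sink, meter, pincers from where it was at the start of the episode above 0.02 m).
It fails at once if the board is touched by the gripper, or lifted or shifted more than 10 mm (contact force between the fingers and board above 0.5 N or distance of board_mid from where it was at the start of the episode above 0.01 m).
It fails at once if the empty fixture is opened or its tab pressed (value of joint tester_b_lid above 0.05 rad or value of joint tester_b_tab above 0.1 rad).
It fails at once if the lid is pinched or forced (more than 30 N between fingers and lid) (contact force between the fingers and tester_a_lid above 30 N).
It fails at once if the tab is pinched or forced (more than 30 N between fingers and tab) (contact force between the fingers and tester_a_tab above 30 N).
It also fails if it takes over 43 s, if anything falls off the work surface, if the arm or the gripper's body presses on something with over 40 N, if the wrist force passes 120 N, or if a joint passes its speed limit or range.

## Robot

A 6-joint arm with a two-finger parallel gripper is mounted at the origin on a cart in front of the work surface, level with it; the furniture and walls round the work are solid. World frame = base frame: x ahead of the robot, y to its left, z up, the work surface at z = 0. Lengths are in m, angles in rad, forces in N, time in s.
With the tool pointing down it reaches from about 0.35 to 0.975 m from the base axis. Payload 4.9 kg.
Tool frame: the origin (TCP) lies at the very end of the fingers, on their centre line; the grasp point (between the pads) lies 19 mm behind it; z points along the fingers, y is the line along which they close (so a half turn about z gives the same grasp; the last joint's range is limited). The gripper opens to 85 mm and grips with 20 to 120 N. Pads are 22 mm wide; open, the fingers measure 114 mm over their backs; the gripper's body (76 mm by 85 mm) begins 54 mm behind the grasp point. The pads swing forward as they close: fully open they stand 13 mm farther back than shut.
Start: joints at [-1.368, 0.053, 1.613, -0, 1.476, -0.119], TCP at [0.198, -0.593, 0.231] pointing down, gripper open.
Joint ranges: [-3.01, 3.01], [-1.01, 2.22], [0.06, 2.58], [-1.02, 4.17], [0.09, 2.62], [-3.14, 3.14]. Speed limits (rad/s): [2.57, 2.57, 3.14, 3.14, 3.14, 3.14].

## Interface

Orientations are given as a rotation vector (axis times angle).
In Python, from station import ctrl gives the robot as it stands.
- The arm moves only by the tool jog_arm, never from a script. Its argument "plan" is a list of rows, each a list of 7 numbers: the shift along the tool's x, y, z in units of 0.02 m (1.0 is 0.02 m), then the turn, a rotation vector about the tool's x, y, z in units of 45 degrees (1.0 is 45 degrees), then the opening, from -1 (shut) to 1 (fully open). A call has 1 to 8 rows; each row shifts and turns the commanded pose from where the row before left it, along the tool's axes as they then stand; what a row does not reach is not made up. A row lasts 1/10 s, in which the tool goes at most 50 mm and 8.59 degrees, less where a joint would pass 70% of its speed; a pose out of reach is approached as far as the arm can. A call with a number of a shift or a turn outside -1 to 1 is refused whole. A call with a gripper value outside its range is refused whole. The fingers move at their own pace and stop on an object; "grip_force" is the grip in N (left out, the last holds). Time passes only in rows, so rows that do not move let the fingers close. It gives the time, the measured TCP pose, the force, the opening and the grip force at its end, in the units of the state.
- ctrl.get_obs(): the state, without advancing time (a new reading comes with each control period).
- ctrl.get_image(name): name is "scene" or "top"; returns (picture, depth): 384x512x3 uint8, red, green, blue; 384x512 float32, m along the optical axis (not along the pixel's ray), 0 where there is no reading.
- ctrl.camera_info(name): a dict with "camera_matrix" (3x3 intrinsics, pixels), "k1" (the pictures are not rectified: a ray, as slopes to the right and down, at radius r is drawn at 1 + k1 r^2 times it, then the intrinsics apply), "rvec" (rotation vector, rad) and "tvec" (3), from world to camera coordinates, as OpenCV has them. Camera axes: x right, y down, z forward; pixel columns grow to the right and rows downward; lengths in m; the calibration is good to about 2 mm. A picture is of the moment at which its call begins. camera_info takes no time and is no camera call.
- ctrl.finish_job(): hands the job in; it is judged then, once.
The state is a dict: "t": time; "q": joint angles; "dq": joint speeds; "effort": joint torques, N m; "tool_pos": TCP position; "tool_rot": TCP orientation; "contact_force": force on the tool from outside, world axes, zero at the start; "wrist_torque": the same for the moment, N m; "opening": finger opening in m; "grip_force": force on a finger pad.
Only numpy, scipy, OpenCV 4.12 (cv2) and the standard library are available. Lean on these libraries where they do the work, as an engineer would, in place of code of your own. Each camera call takes 0.05 s, during which the arm holds its last target. There are 200 camera calls.

## Working session

There is one attempt and no reset: what is moved stays moved. The work goes in short steps, Python scripts to look and compute and a tool call to move; the robot and the scene stay as the last step left them, time stands still between calls to the robot, and variables do not carry over. Pictures are saved under pics/ and viewed, at most 10 in all, crops included, and the job is handed in when it is done.

Besides the shell and the picture viewer there is one more tool, called after "Call:" by a JSON object that holds its "method" and its "body", one argument or row to a line. jog_arm: Moves the arm, as the interface text tells. Shifts and turns lie within -1 to 1; 1 stands for 0.02 m of shift or 45 degrees of turn. Its arguments: {"type":"object","properties":{"plan":{"type":"array"},"grip_force":{"type":"number"}},"required":["plan"]}

```bash
mkdir -p pics
cat > h.py <<'E'
import numpy as np, cv2
from station import ctrl
from scipy.spatial.transform import Rotation as R
def cloud(name):
    im,d=ctrl.get_image(name); c=ctrl.camera_info(name)
    K=np.array(c["camera_matrix"]);k1=c["k1"]
    v,u=np.mgrid[:384,:512].astype(np.float32)
    p=cv2.undistortPoints(np.stack([u.ravel(),v.ravel()],1)[:,None].astype(np.float64),K,np.array([k1,0,0,0.]))[:,0]
    X=np.c_[p,np.ones(len(p))]*d.ravel()[:,None]
    Rm=R.from_rotvec(np.ravel(c["rvec"])).as_matrix()
    W=(X-np.ravel(c["tvec"]))@Rm
    W[d.ravel()==0]=np.nan
    return im,W.reshape(384,512,3)
def save(im,n): cv2.imwrite("pics/"+n,im[:,:,::-1])
E
python3 - <<'E'
from h import *
for n in("top","scene"):
    im,W=cloud(n); save(im,n+"1.png"); np.savez(n+"1.npz",im=im,W=W)
print(ctrl.get_obs())
E
```

```text
{'t': 0.1, 'q': array([-1.36799003e+00,  5.32848055e-02,  1.61416082e+00,  1.45131743e-05,
        1.47600400e+00, -1.19019319e-01]), 'dq': array([-2.61454717e-04, -1.71090677e-03, -3.42775283e-03, -5.64952564e-04,
        6.53681777e-05, -2.31249090e-04]), 'effort': array([ 9.93625099e-05, -3.94899559e+01, -3.71364927e+01, -1.95127991e-04,
        3.84193962e-03, -7.02407679e-07]), 'tool_pos': array([ 0.19756489, -0.5923565 ,  0.23018724]), 'tool_rot': array([-3.09917619e+00, -5.03044229e-01,  9.94327138e-05]), 'contact_force': array([-0.53383011,  0.54600569, -0.98030548]), 'wrist_torque': array([-0.02311331, -0.02702433, -0.0103726 ]), 'grip_force': 0.0, 'opening': 0.0854722201366857}
```

View pics/top1.png

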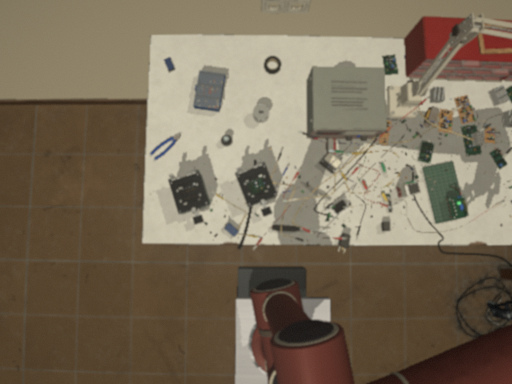

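View pics/scene1.png

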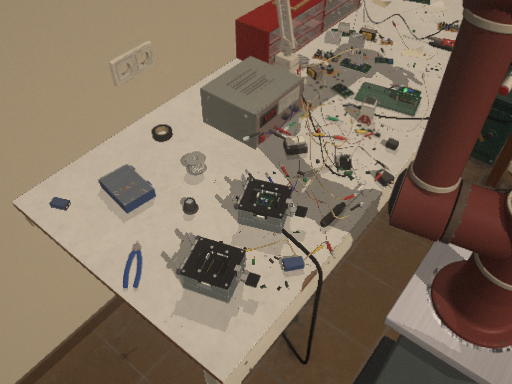

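The top view shows the fixtures at about (189,192) and (257,185). Their pads are at about (198,220) and (266,211). The right one seems to hold green, so I'll zoom in and measure both.

Run:
```python
from h import *
a=np.load("top1.npz");b=np.load("scene1.npz")
A=cv2.resize(a["im"][155:250,160:310],None,fx=5,fy=5,interpolation=cv2.INTER_CUBIC)[:475,:750]
save(A,"topz.png")
save(cv2.resize(b["im"][165:315,165:325],None,fx=3.75,fy=3.75,interpolation=cv2.INTER_CUBIC),"scz.png")
for n,D in(("top",a),("scene",b)):
    W=D["W"];im=D["im"].astype(int);z=W[...,2]
    m=((z>.056)&(z<.075)&(im.max(2)<90)&(abs(W[...,0]-.55)<.4)).astype(np.uint8)
    k,l,s,c=cv2.connectedComponentsWithStats(m)
    for i in range(1,k):
        if s[i,4]>150:
            P=W[l==i]; r=cv2.minAreaRect(P[:,:2].astype(np.float32)); print(n,"lid",c[i].round(),s[i,4],np.round(r[0],4),np.round(r[1],4),round(r[2],1),np.nanmedian(P[:,2]).round(4))
            g=(im[...,1]>im[...,0]+12)&(l>=0); 
            q=np.linalg.norm(W[...,:2]-np.array(r[0]),axis=2)<.035
            print("  green",(g&q).sum())
    m=((z>.036)&(z<.052)&(im.max(2)<90)).astype(np.uint8)
    k,l,s,c=cv2.connectedComponentsWithStats(m)
    for i in range(1,k):
        if s[i,4]>15:
            P=W[l==i]; r=cv2.minAreaRect(P[:,:2].astype(np.float32)); print(n,"pad",c[i].round(),s[i,4],np.round(r[0],4),np.round(r[1],4),round(r[2],1),np.median(P[:,2]).round(4))
```

```text
top lid [257. 185.] 597 [0.5266 0.092 ] [0.1148 0.1001] 22.6 0.0657
  green 31
top lid [190. 193.] 643 [0.4998 0.311 ] [0.1148 0.1019] 18.8 0.0657
  green 0
top pad [410.  55.] 75 [ 0.9975 -0.4427] [0.1379 0.0054] 1.0 0.0435
top pad [257. 186.] 190 [0.5238 0.0901] [0.0464 0.0564] 21.9 0.0409
top pad [266. 211.] 43 [0.4417 0.0589] [0.0188 0.0237] 19.6 0.0438
top pad [198. 219.] 46 [0.4131 0.2833] [0.0186 0.0241] 19.4 0.0448
scene lid [231. 121.] 306 [ 0.7954 -0.0703] [0.214  0.0337] 1.2 0.0662
  green 0
scene lid [265. 199.] 1069 [0.5308 0.0968] [0.1225 0.1082] 20.7 0.0665
  green 53
scene lid [212. 263.] 1486 [0.5049 0.3149] [0.1226 0.1081] 18.4 0.0661
  green 0
scene pad [252.  54.] 110 [ 0.9991 -0.441 ] [0.0128 0.1389] 88.6 0.0444
scene pad [226. 124.] 192 [ 0.8111 -0.0815] [0.183  0.0076] 0.1 0.0443
scene pad [275. 134.] 42 [ 0.6679 -0.1336] [0.0278 0.058 ] 85.8 0.039
scene pad [261. 135.] 26 [ 0.6965 -0.1127] [0.0384 0.0084] 88.4 0.0435
scene pad [253. 138.] 18 [ 0.7041 -0.081 ] [0.0058 0.0166] 81.6 0.0397
scene pad [332. 171.] 25 [ 0.4649 -0.1091] [0.0226 0.0553] 78.4 0.0484
scene pad [268. 199.] 219 [0.5308 0.0772] [0.0489 0.0628] 17.1 0.0411
scene pad [301. 211.] 110 [0.4422 0.0599] [0.0257 0.0329] 21.8 0.0451
scene pad [272. 221.] 42 [0.4786 0.1292] [0.0366 0.0061] 14.4 0.0419
scene pad [252. 279.] 147 [0.4134 0.2858] [0.0249 0.0314] 20.3 0.0449
scene pad [472. 308.] 360 [0.0165 0.0441] [0.053  0.1353] 70.6 0.0438
scene pad [190. 281.] 45 [0.5136 0.3729] [0.0286 0.0069] 30.2 0.045
scene pad [232. 285.] 25 [0.4377 0.3257] [0.0018 0.0298] 17.3 0.0449
scene pad [219. 291.] 60 [0.4521 0.352 ] [0.0411 0.0072] 9.9 0.0437
```

View pics/topz.png

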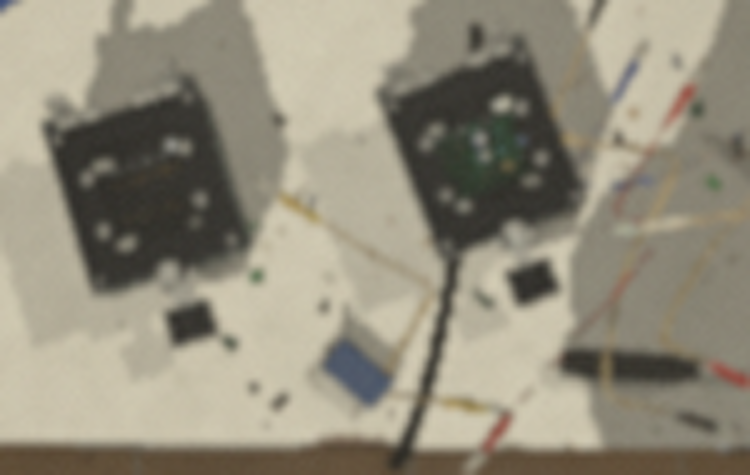

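View pics/scz.png

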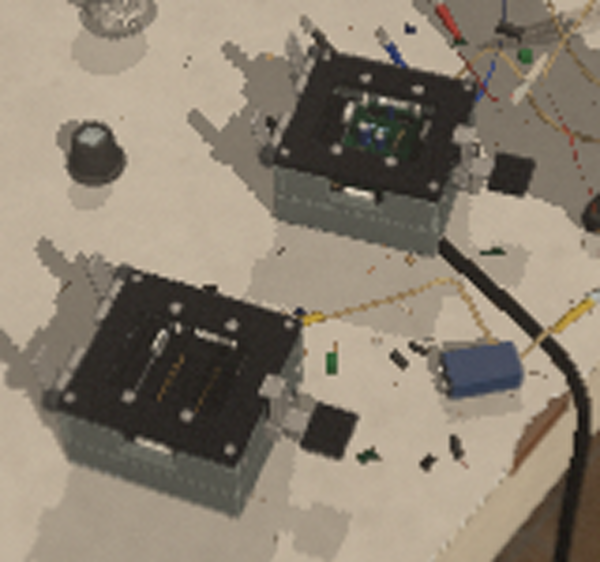

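The scene crop shows the green board in the window of the right-hand fixture at scene (265,200), so that one is tester_a. Its centre is at about (0.527, 0.093), yaw about 21°, with the pad at (0.442, 0.0595, 0.045). The left-hand fixture is empty. I'll close the fingers, go over the pad and align.

```bash
cat >> h.py <<'E'
C=np.array([.527,.093]);YAW=np.radians(21.3)
F=np.array([[np.cos(YAW),np.sin(YAW)],[-np.sin(YAW),np.cos(YAW)]])
def st():
    o=ctrl.get_obs();p=o["tool_pos"];x=R.from_rotvec(o["tool_rot"]).as_matrix()
    print("t",round(o["t"],2),"fix",(F@(p[:2]-C)*1e3).round(1),"z",(p[2]*1e3).round(1),"yaw",np.degrees(np.arctan2(x[1,0],x[0,0])).round(2),"F",o["contact_force"].round(2),"open",round(o["opening"],4))
    return o,x
def to(fx,fy,z):
    o,x=st();g=np.r_[C+F.T@np.array([fx,fy])/1e3,z/1e3]
    print("units",(x.T@(g-o["tool_pos"])/.02).round(2))
E
python3 -c "
from h import *
to(-96,0,120)"
```

```text
t 0.1 fix [-555.9 -518.9] z 230.2 yaw 18.44 F [-0.53  0.55 -0.98] open 0.0855
units [ 21.67 -27.05   5.56]
```

Call:
{"method": "jog_arm", "body": {
  "plan": [
    [0.8, -1, 0, 0, 0, 0, -1],
    [0.8, -1, 0, 0, 0, 0, -1],
    [0.8, -1, 0, 0, 0, 0, -1],
    [0.8, -1, 0, 0, 0, 0, -1],
    [0.8, -1, 0, 0, 0, 0, -1],
    [0.8, -1, 0, 0, 0, 0, -1],
    [0.8, -1, 0, 0, 0, 0, -1],
    [0.8, -1, 0, 0, 0, 0, -1]
  ],
  "grip_force": 20
}}

```text
t: 0.9
tool_pos: [0.2686, -0.3993, 0.2307]
tool_rot: [-3.1, -0.503, 0.0]
contact_force: [0.4, 0.8, -0.6]
opening: -0.0001
grip_force: 0.0
```

Call:
{"method": "jog_arm", "body": {
  "plan": [
    [0.8, -1, 0, 0, 0, 0, -1],
    [0.8, -1, 0, 0, 0, 0, -1],
    [0.8, -1, 0, 0, 0, 0, -1],
    [0.8, -1, 0, 0, 0, 0, -1],
    [0.8, -1, 0, 0, 0, 0, -1],
    [0.8, -1, 0, 0, 0, 0, -1],
    [0.8, -1, 0, 0, 0, 0, -1],
    [0.8, -1, 0, 0, 0, 0, -1]
  ]
}}

```text
t: 1.7
tool_pos: [0.3393, -0.2072, 0.2308]
tool_rot: [-3.101, -0.503, 0.001]
contact_force: [-0.2, 0.2, -0.1]
opening: -0.0002
grip_force: 0.0
```

Call:
{"method": "jog_arm", "body": {
  "plan": [
    [0.8, -1, 0, 0, 0, 0, -1],
    [0.8, -1, 0, 0, 0, 0, -1],
    [0.8, -1, 0, 0, 0, 0, -1],
    [0.8, -1, 0, 0, 0, 0, -1],
    [0.8, -1, 0, 0, 0, 0, -1],
    [0.8, -1, 0, 0, 0, 0, -1],
    [0.8, -1, 0, 0, 0, 0, -1],
    [0.8, -1, 0, 0, 0, 0, -1]
  ]
}}

```text
t: 2.5
tool_pos: [0.4101, -0.015, 0.2309]
tool_rot: [-3.101, -0.503, 0.001]
contact_force: [0.8, -0.5, -0.2]
opening: -0.0002
grip_force: 0.0
```

Call:
{"method": "jog_arm", "body": {
  "plan": [
    [0.8, -1, 0, 0, 0, 0, -1],
    [0.8, -1, 0, 0, 0, 0, -1],
    [0.8, -1, 0, 0, 0, 0, -1],
    [0, 0, 0, 0, 0, -0.06, -1],
    [0, 0, 0, 0, 0, 0, -1],
    [0, 0, 0, 0, 0, 0, -1],
    [0, 0, 0, 0, 0, 0, -1]
  ]
}}

```text
t: 3.2
tool_pos: [0.4365, 0.0556, 0.2311]
tool_rot: [-3.089, -0.574, 0.0]
contact_force: [0.2, -0.6, 0.9]
opening: -0.0001
grip_force: 0.0
```

```bash
python3 -c "
from h import *
to(-96,0,75)"
```

```text
t 3.2 fix [-97.9  -1.9] z 231.1 yaw 21.06 F [ 0.25 -0.59  0.89] open -0.0001
units [ 0.09 -0.1   7.81]
```

Call:
{"method": "jog_arm", "body": {
  "plan": [
    [0.1, -0.1, 1, 0, 0, 0, -1],
    [0, 0, 1, 0, 0, 0, -1],
    [0, 0, 1, 0, 0, 0, -1],
    [0, 0, 1, 0, 0, 0, -1],
    [0, 0, 1, 0, 0, 0, -1],
    [0, 0, 1, 0, 0, 0, -1],
    [0, 0, 1, 0, 0, 0, -1],
    [0, 0, 0.8, 0, 0, 0, -1]
  ]
}}

```text
t: 4.0
tool_pos: [0.4373, 0.0581, 0.0741]
tool_rot: [-3.089, -0.574, 0.001]
contact_force: [-0.0, -0.3, -0.7]
opening: -0.0002
grip_force: 0.0
```

Call:
{"method": "jog_arm", "body": {
  "plan": [
    [0, 0, 0.5, 0, 0, 0, -1],
    [0, 0, 0.4, 0, 0, 0, -1],
    [0, 0, 0.2, 0, 0, 0, -1],
    [0, 0, 0, 0, 0, 0, -1],
    [0, 0, 0, 0, 0, 0, -1]
  ]
}}

```text
t: 4.5
tool_pos: [0.4384, 0.0585, 0.054]
tool_rot: [3.088, 0.576, 0.002]
contact_force: [-0.3, 0.1, 0.7]
opening: -0.0002
grip_force: 0.0
```

Run:
```python
from h import *
to(-96,0,45)
im,W=cloud("scene");save(cv2.resize(im[140:290,190:350],None,fx=3.75,fy=3.75,interpolation=cv2.INTER_CUBIC),"p1.png")
```

```text
t 4.5 fix [-95.    0.1] z 54.0 yaw 21.13 F [-0.3   0.08  0.73] open -0.0002
units [-0.05  0.    0.45]
```

View pics/p1.png

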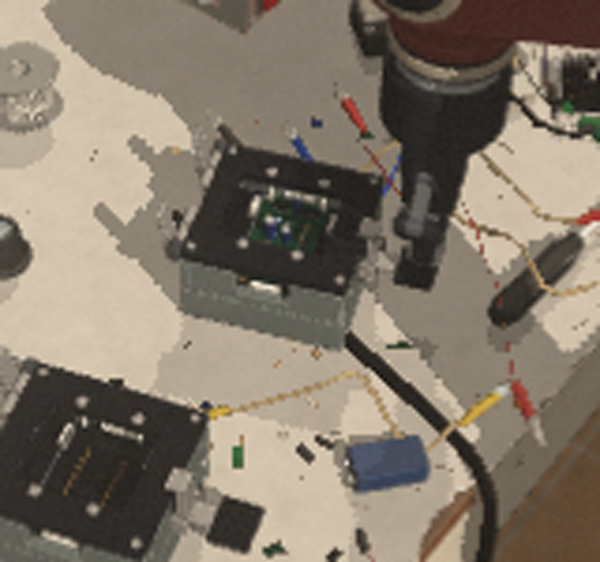

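The fingertips stand just above the pad, at crop (415,275), with the body clear of the lid. Now I'll press.

Call:
{"method": "jog_arm", "body": {
  "plan": [
    [0, 0, 0.2, 0, 0, 0, -1],
    [0, 0, 0.2, 0, 0, 0, -1],
    [0, 0, 0.1, 0, 0, 0, -1],
    [0, 0, 0.1, 0, 0, 0, -1],
    [0, 0, 0.1, 0, 0, 0, -1],
    [0, 0, 0, 0, 0, 0, -1]
  ]
}}

```text
t: 5.15
tool_pos: [0.4378, 0.0585, 0.0393]
tool_rot: [3.088, 0.576, -0.001]
contact_force: [-2.4, -1.0, 3.8]
opening: 0.0001
grip_force: 2.3
```

Call:
{"method": "jog_arm", "body": {
  "plan": [
    [0, 0, 0.1, 0, 0, 0, -1],
    [0, 0, 0.1, 0, 0, 0, -1],
    [0, 0, 0, 0, 0, 0, -1],
    [0, 0, 0, 0, 0, 0, -1]
  ]
}}

```text
t: 5.55
tool_pos: [0.438, 0.0586, 0.0356]
tool_rot: [3.088, 0.576, 0.0]
contact_force: [-2.8, -0.6, 5.9]
opening: 0.0001
grip_force: 3.5
```

```bash
cat >> h.py <<'E'
def lid(n="scene"):
    im,W=cloud(n); f=(W[...,:2]-C)@F.T*1e3; z=W[...,2]*1e3
    m=(abs(f[...,1])<55)&(f[...,0]>-60)&(f[...,0]<110)&(z>60)&(z<200)&(im.max(2)<90)
    a=np.degrees(np.arctan2(z-62,59-f[...,0]))[m]
    print("lid pts",m.sum(),"zmax",np.percentile(z[m],98).round(1),"ang rad",np.radians(np.percentile(a,[25,50,75])).round(2))
    return im
E
python3 - <<'E'
from h import *
st();save(lid(),"p2.png")
E
```

```text
t 5.55 fix [-95.4   0.3] z 35.6 yaw 21.14 F [-2.75 -0.6   5.9 ] open 0.0001
lid pts 843 zmax 137.6 ang rad [0.71 0.73 0.8 ]
```

The lid has sprung to about 0.7 rad. I'll rise off the tab to 15–20 mm below the edge height.

Call:
{"method": "jog_arm", "body": {
  "plan": [
    [0, 0, -0.5, 0, 0, 0, -1],
    [0, 0, -1, 0, 0, 0, -1],
    [0, 0, -1, 0, 0, 0, -1],
    [0, 0, -1, 0, 0, 0, -1],
    [0, 0, -0.5, 0, 0, 0, -1],
    [0, 0, 0, 0, 0, 0, -1]
  ]
}}

```text
t: 6.2
tool_pos: [0.4391, 0.0587, 0.117]
tool_rot: [3.088, 0.576, 0.006]
contact_force: [-0.6, 0.0, 0.4]
opening: 0.0001
grip_force: 0.0
```

Run:
```python
from h import *
to(-45,0,115);im=lid();save(cv2.resize(im[140:290,190:350],None,fx=3.75,fy=3.75,interpolation=cv2.INTER_CUBIC),"p3.png")
```

```text
t 6.2 fix [-94.4  -0.1] z 117.0 yaw 21.14 F [-0.61  0.01  0.44] open 0.0001
units [ 2.47 -0.01  0.11]
lid pts 826 zmax 137.5 ang rad [0.72 0.74 0.79]
```

View pics/p3.png

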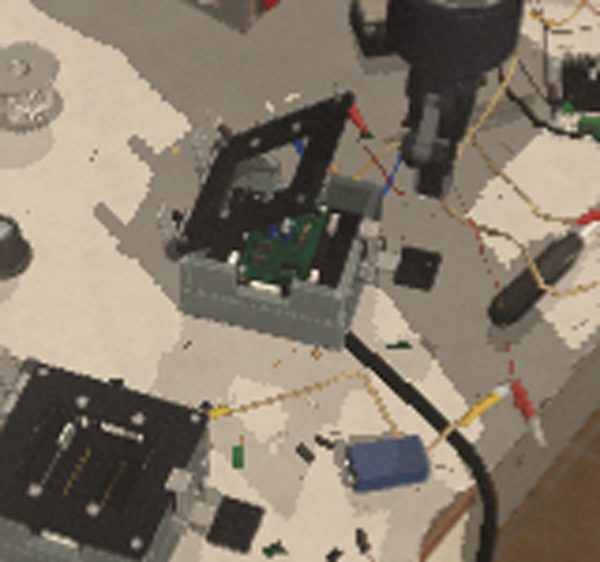

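The lid stands at about 0.7 rad with its free edge near crop (350,100), the tab is back up, and the hand is in front at crop (430,170). Next I'll approach and start pushing along the arc.

Call:
{"method": "jog_arm", "body": {
  "plan": [
    [0.8, 0, 0, 0, 0, 0, -1],
    [0.8, 0, 0, 0, 0, 0, -1],
    [0.5, 0, 0, 0, 0, 0, -1],
    [0.3, 0, 0, 0, 0, 0, -1],
    [0.3, 0, -0.2, 0, 0, 0, -1],
    [0.3, 0, -0.3, 0, 0, 0, -1],
    [0, 0, 0, 0, 0, 0, -1]
  ]
}}

```text
t: 6.95
tool_pos: [0.4947, 0.0805, 0.1265]
tool_rot: [-3.088, -0.576, -0.003]
contact_force: [-1.4, -0.1, 1.1]
opening: 0.0
grip_force: 0.7
```

Run:
```python
from h import *
to(-16,0,139);lid()
```

```text
t 6.95 fix [-34.6   0.1] z 126.5 yaw 21.15 F [-1.41 -0.11  1.06] open 0.0
units [ 0.93  0.   -0.62]
lid pts 787 zmax 196.1 ang rad [0.81 0.85 0.92]
```

The lid is moving under light contact (0.85 rad, 1.4 N), so I'll keep following the arc.

Call:
{"method": "jog_arm", "body": {
  "plan": [
    [0.3, 0, -0.2, 0, 0, 0, -1],
    [0.3, 0, -0.2, 0, 0, 0, -1],
    [0.3, 0, -0.2, 0, 0, 0, -1],
    [0.3, 0, -0.2, 0, 0, 0, -1],
    [0.3, 0, -0.2, 0, 0, 0, -1],
    [0.3, 0, -0.1, 0, 0, 0, -1],
    [0.3, 0, -0.1, 0, 0, 0, -1],
    [0.3, 0, -0.1, 0, 0, 0, -1]
  ]
}}

```text
t: 7.8
tool_pos: [0.5391, 0.0978, 0.1514]
tool_rot: [-3.088, -0.576, -0.0]
contact_force: [-2.0, 0.1, 0.8]
opening: -0.0003
grip_force: 0.3
```

Run:
```python
from h import *
to(45,0,158);lid()
```

```text
t 7.8 fix [13.  0.] z 151.4 yaw 21.14 F [-2.04  0.08  0.75] open -0.0003
units [ 1.6  -0.   -0.33]
lid pts 332 zmax 197.6 ang rad [1.15 1.26 1.31]
```

Call:
{"method": "jog_arm", "body": {
  "plan": [
    [0.3, 0, -0.1, 0, 0, 0, -1],
    [0.3, 0, -0.1, 0, 0, 0, -1],
    [0.3, 0, -0.1, 0, 0, 0, -1],
    [0.3, 0, 0, 0, 0, 0, -1],
    [0.3, 0, 0, 0, 0, 0, -1],
    [0.3, 0, 0, 0, 0, 0, -1],
    [0.3, 0, 0, 0, 0, 0, -1],
    [0.3, 0, 0, 0, 0, 0, -1]
  ]
}}

```text
t: 8.65
tool_pos: [0.5838, 0.115, 0.1572]
tool_rot: [-3.088, -0.576, 0.0]
contact_force: [0.3, 0.4, 0.4]
opening: 0.0
grip_force: 0.1
```

Call:
{"method": "jog_arm", "body": {
  "plan": [
    [0.2, 0, 0, 0, 0, 0, -1],
    [0, 0, 0, 0, 0, 0, -1],
    [0, 0, 0, 0, 0, 0, -1],
    [0, 0, 0, 0, 0, 0, -1],
    [0, 0, 0, 0, 0, 0, -1]
  ]
}}

```text
t: 9.15
tool_pos: [0.5869, 0.1162, 0.1573]
tool_rot: [3.088, 0.576, -0.0]
contact_force: [0.2, 0.8, 0.8]
opening: 0.0001
grip_force: 0.0
```

Run:
```python
from h import *
to(70,0,158);lid()
```

```text
t 9.15 fix [64.3 -0.1] z 157.3 yaw 21.13 F [0.24 0.76 0.79] open 0.0001
units [ 0.29 -0.01 -0.03]
lid pts 709 zmax 186.0 ang rad [1.61 1.75 1.8 ]
```

There's no contact force now, so the lid has gone over. I'll back off and up, then check.

Call:
{"method": "jog_arm", "body": {
  "plan": [
    [-0.5, 0, 0, 0, 0, 0, -1],
    [-1, 0, -0.5, 0, 0, 0, -1],
    [-1, 0, -1, 0, 0, 0, -1],
    [-1, 0, -1, 0, 0, 0, -1],
    [-1, 0, -1, 0, 0, 0, -1],
    [-1, 0, 0, 0, 0, 0, -1],
    [-1, 0, 0, 0, 0, 0, -1],
    [-1, 0, 0, 0, 0, 0, -1]
  ]
}}

```text
t: 10.0
tool_pos: [0.4458, 0.0618, 0.2274]
tool_rot: [3.088, 0.576, 0.001]
contact_force: [0.0, -0.1, -0.1]
opening: 0.0002
grip_force: 0.0
```

Call:
{"method": "jog_arm", "body": {
  "plan": [
    [-0.5, 1, 0, 0, 0, 0, -1],
    [0, 1, 0, 0, 0, 0, -1],
    [0, 1, 0, 0, 0, 0, -1],
    [0, 1, 0, 0, 0, 0, -1],
    [0, 0, 0, 0, 0, 0, -1],
    [0, 0, 0, 0, 0, 0, -1],
    [0, 0, 0, 0, 0, 0, -1]
  ]
}}

```text
t: 10.7
tool_pos: [0.4662, -0.0155, 0.2272]
tool_rot: [-3.088, -0.577, 0.0]
contact_force: [-0.5, 0.1, -0.5]
opening: 0.0001
grip_force: 0.0
```

Run:
```python
from h import *
st();im=lid();save(cv2.resize(im[130:290,180:350],None,fx=3.5,fy=3.5,interpolation=cv2.INTER_CUBIC),"p4.png")
```

```text
t 10.7 fix [-96. -79.] z 227.2 yaw 21.16 F [-0.46  0.06 -0.5 ] open 0.0001
lid pts 814 zmax 173.6 ang rad [1.69 1.78 1.8 ]
```

View pics/p4.png

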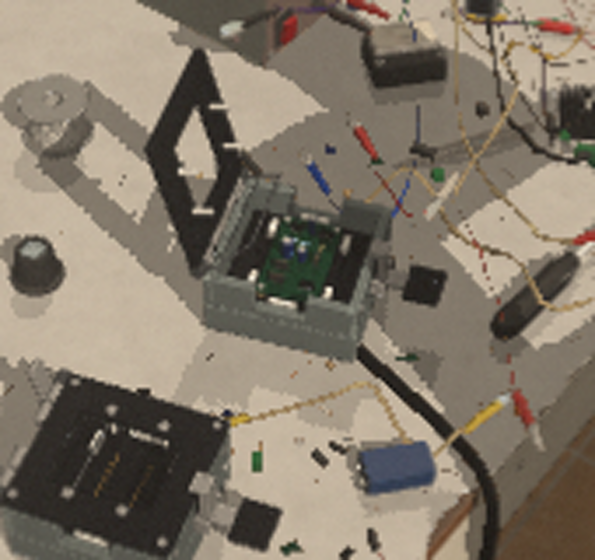

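The lid leans back on its stops at crop (200,150), about 1.8 rad. The board is in its nest at crop (300,260), the tab is up, the other fixture is shut and the hand is clear.

```bash
python3 -c "
from station import ctrl
print(ctrl.finish_job())"
```

```text
the job is handed in; nothing more can be done
None
```

The fixture with the board is open: its lid leans back on its stops at about 1.8 rad, the board is in its nest, the tab has sprung back, the empty fixture is still shut and the hand is clear; I handed the job in at about 11 s, but no verdict was returned.

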